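Complete the ointment jar carrier and hold it up level

TASK

Set the red-lidded ointment jar that stands on the counter, lid up, fully down into the empty pocket of the metal carrier and let go of it. Then take the carrier by its black handle bar and lift it at least 10 cm off the counter with both jars in it, without tipping it; finish while holding it there, level and still. Leave the blue-lidded jar, the amber bottle and the spatula where they are.

Things in the scene. Friction and masses are not known exactly. Their poses are not given: they have to be found in the camera images.
- jar_red: The loose white ointment jar with a red screw lid that stands on the counter, lid up; 50 mm across and 62 mm tall (white body 48 across, 44 high; lid 50 across, 18 high), about 0.15 kg. Origin: centre of its underside, z up through the lid.
- jar_loaded: An identical red-lidded jar that already sits in the other pocket of the carrier; it stays there. 50 mm across and 62 mm tall (white body 48 across, 44 high; lid 50 across, 18 high), about 0.15 kg. Origin: centre of its underside, z up through the lid.
- caddy: Loose aluminium carrier, 0.35 kg, any yaw: plate 220 (x) by 92 (y) by 22 mm thick with round pockets 55 mm across, 14 mm deep, at x = -75 mm (empty) and +75 mm (filled). An arched handle stands over its middle: uprights 14 (x) by 8 mm at y = -40 and +40 mm carry a black bar along y, top 139 mm up. One rigid piece. Origin: centre of its underside, z up.
- caddy_handle (a point): Middle of the black handle bar, 132 mm above the carrier's underside. The bar is 14 mm square and runs 88 mm along the carrier's y, 72 mm of it free between the uprights; nearly above the loaded carrier's centre of mass. The seated jars' lids reach 70 mm above the carrier's underside.
- pocket_empty (a point): Centre of the floor of the empty pocket, 8 mm above the carrier's underside; the pocket's rim is 14 mm higher. The jar is fully down when its origin lies here (3.5 mm of play all round). Axes as the carrier's.
- pocket_filled (a point): Centre of the floor of the pocket that holds the loaded jar, 150 mm from the empty one. Axes as the carrier's.
- jar_blue: Bystander: a like jar with a blue lid, standing on the counter; it may stand in either of two places, with the red-lidded jar in the other. 50 mm across and 62 mm tall (white body 48 across, 44 high; lid 50 across, 18 high), about 0.15 kg. Origin: centre of its underside, z up through the lid.
- bottle: Bystander: amber glass bottle with a white cap, 52 mm across and 115 mm tall, standing on the counter. Origin: centre of its underside.
- spatula: Bystander: 200 mm spatula with black handle lying flat on the counter, near the right edge of the work. Its origin is about its middle, its x runs along it.
Not all that is in view belongs to the job. What is shaped like the caddy but brown is not meant.

How it is judged:
By the outcome, as a careful person would: the job done as asked, in the order asked, and still so for the second after the job is handed in, while the arm keeps its last pose, push and grip.
It also fails if it takes over 51 s, if anything falls off the work surface, if the arm or the gripper's body presses on something with over 40 N, if the wrist force passes 120 N, or if a joint passes its speed limit or range.

ROBOT

A 6-joint arm with a two-finger parallel gripper is mounted at the origin on the work surface. World frame = base frame: x ahead of the robot, y to its left, z up, the work surface at z = 0. Lengths are in mm, angles in rad, forces in N, time in s.
With the tool pointing down it reaches from about 275 to 1000 mm from the base axis. Payload 8.4 kg.
Tool frame: the origin (TCP) lies between the finger pads, 19 mm behind the fingertips; this is the grasp point; z points along the fingers, y is the line along which they close (so a half turn about z gives the same grasp; the last joint's range is limited). The gripper opens to 85 mm and grips with 20 to 120 N. Pads are 22 mm wide; open, the fingers measure 114 mm over their backs; the gripper's body (76 mm by 85 mm) begins 54 mm behind the grasp point. The pads swing forward as they close: fully open they stand 13 mm farther back than shut.
Start: joints at [1.186, 0.353, 1.633, -0, 1.155, -0.002], TCP at [233.448, 579.767, 249.981] pointing down, gripper open.
Joint ranges: [-2.63, 2.63], [-0.92, 2.1], [0.06, 2.66], [-1.3, 4.44], [0, 2.69], [-3.02, 3.02]. Speed limits (rad/s): [2.22, 2.22, 2.79, 3.14, 3.14, 3.14].

INTERFACE

Orientations are given as [roll, pitch, yaw] about the fixed x, y, z axes, in that order (R = Rz(yaw) Ry(pitch) Rx(roll)).
In Python, from rig import r, cams gives the robot as it stands. The module is installed in compiled form; this text tells all that it offers.
- The arm moves only by the tool send_rows, never from a script. Its argument "targets" is one flat list of numbers, 7 for each row, row after row: the shift along the tool's x, y, z in m, then the turn, a rotation vector about the tool's x, y, z in rad, then the opening, from -1 (shut) to 1 (fully open). In form: [tx, ty, tz, wx, wy, wz, fingers, tx, ty, tz, wx, wy, wz, fingers, ...]. A call has 1 to 12 rows; each row is the pose to reach, as a shift and turn from the pose commanded when the call began, along the tool's axes at that moment; what a row does not reach only later rows make up. A row lasts 1/12 s, in which the tool goes at most 41.7 mm and 7.16 degrees, less where a joint would pass 70% of its speed; a pose out of reach is approached as far as the arm can. A call with a gripper value outside its range is refused whole. The fingers move at their own pace and stop on an object; "grip_force" is the grip in N (left out, the last holds). Time passes only in rows, so rows that repeat a pose let the fingers close. It gives the time, the measured TCP pose, the force, the opening and the grip force at its end, in the units of the state.
- r.sense(): the state, without advancing time (a new reading comes with each control period).
- cams.grab_frame(name): name is "side" or "top" or "wrist"; returns a dict with "color" (480x640x3 uint8, blue, green, red), "fx", "fy", "cx", "cy" (pixels), "xyz" and "attitude" of the camera in the world. Camera axes: x right, y down, z forward; pixel columns grow to the right and rows downward; lengths in mm; the calibration is good to about 2 mm. A picture is of the moment at which its call begins. There is no depth.
- r.sign_off(): hands the job in; it is judged then, once.
The state is a dict: "clock": time; "qpos": joint angles; "qvel": joint speeds; "joint_efforts": joint torques, N m; "eef_pos": TCP position; "tcp_rot": TCP orientation; "contact_force": force on the tool from outside, world axes, zero at the start; "wrist_torque": the same for the moment, N m; "opening": opening from 0.0 (shut) to 1.0 (fully open); "grasp_force": force on a finger pad.
Only numpy, scipy, OpenCV 4.12 (cv2) and the standard library are available. Lean on these libraries where they do the work, as an engineer would, in place of code of your own. Each camera call takes 0.05 s, during which the arm holds its last target. There are 200 camera calls.

## Working session

There is one attempt and no reset: what is moved stays moved. The work goes in short steps, Python scripts to look and compute and a tool call to move; the robot and the scene stay as the last step left them, time stands still between calls to the robot, and variables do not carry over. Pictures are saved under pics/ and viewed, at most 13 in all, crops included, and the job is handed in when it is done.

Besides the shell and the picture viewer there is one more tool, called after ">>>" as name(argument=value, ...) on one line, values as JSON. send_rows: Moves the arm, as the interface text tells. Its arguments: {"type":"object","properties":{"targets":{"type":"array"},"grip_force":{"type":"number"}},"required":["targets"]}

```bash
mkdir -p pics; python3 - <<'E'
from rig import r,cams
import cv2,numpy as np
s=r.sense();print({k:np.round(s[k],3).tolist() for k in s})
ims=[]
for n in("top","side"):
    f=cams.grab_frame(n);cv2.imwrite(f"pics/{n}0.png",f["color"]);print(n,{k:f[k] for k in f if k!="color"})
E
```

```text
{'clock': 0.0, 'qpos': [1.186, 0.354, 1.634, 0.0, 1.155, -0.002], 'qvel': [-0.0, 0.001, -0.001, -0.002, -0.0, -0.001], 'joint_efforts': [0.0, -60.525, -34.206, 0.0, 0.009, -0.0], 'eef_pos': [233.281, 579.341, 249.239], 'tcp_rot': [-3.14, -0.0, 2.759], 'contact_force': [0.324, -0.166, 0.505], 'wrist_torque': [0.011, 0.02, 0.019], 'grasp_force': 0.0, 'opening': 1.001}
top {'fx': 486.78490194570094, 'fy': 486.78490194570094, 'cx': 318.98647486443036, 'cy': 241.3662094262927, 'xyz': array([ 259.88293577,  -15.84471742, 1278.92614431]), 'attitude': array([-2.94523599,  0.00766927, -1.57995889])}
side {'fx': 503.5083091169804, 'fy': 503.5083091169804, 'cx': 319.5011786009325, 'cy': 241.94427808150613, 'xyz': array([  36.62379052, -868.03851192,  958.15488216]), 'attitude': array([-2.28317719, -0.01536841, -0.48918968])}
```

View pics/top0.png

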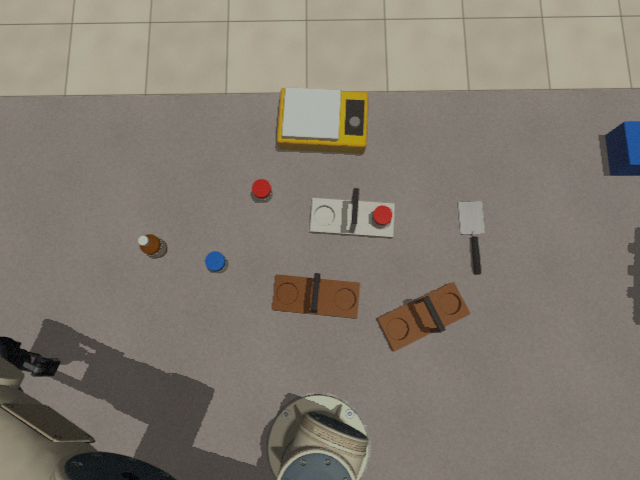

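View pics/side0.png

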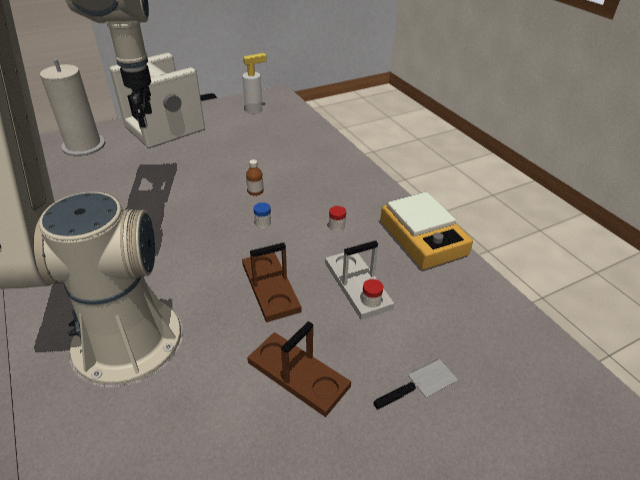

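The top view shows the loose red jar near (261,189). The aluminium carrier is near (353,217), with its empty pocket at (324,214) and loaded jar at (383,216). The blue jar is at (215,261). The brown carriers are decoys.

```bash
cat > h.py <<'E'
from rig import r,cams
import cv2,numpy as np
from scipy.spatial.transform import Rotation as R
def Rm(a): return R.from_euler('xyz',a).as_matrix()
def cast(f,px,z):
    px=np.atleast_2d(px).astype(float)
    d=np.c_[(px[:,0]-f['cx'])/f['fx'],(px[:,1]-f['cy'])/f['fy'],np.ones(len(px))]@Rm(f['attitude']).T
    o=np.array(f['xyz']);return o+d*((z-o[2])/d[:,2])[:,None]
def proj(f,p):
    c=(np.atleast_2d(p)-f['xyz'])@Rm(f['attitude'])
    return np.c_[f['fx']*c[:,0]/c[:,2]+f['cx'],f['fy']*c[:,1]/c[:,2]+f['cy']]
def blobs(m,amin=60):
    n,l,s,c=cv2.connectedComponentsWithStats(m.astype(np.uint8))
    return [(s[i,4],c[i],l==i) for i in range(1,n) if s[i,4]>amin]
def red(im):
    h=cv2.cvtColor(im,cv2.COLOR_BGR2HSV);return ((h[...,0]<6)|(h[...,0]>174))&(h[...,1]>190)&(h[...,2]>90)
def rig_now():
    s=r.sense();return np.array(s['eef_pos']),Rm(s['tcp_rot'])
def fit(f,mask,z):
    ys,xs=np.nonzero(mask);P=cast(f,np.c_[xs,ys],z)[:,:2].astype(np.float32)
    return cv2.minAreaRect(P)
E
python3 - <<'E'
from h import *
F={n:cams.grab_frame(n) for n in("top","side")}
for n in F:
    for a,c,m in blobs(red(F[n]["color"])): print(n,a,c.round(1),[fit(F[n],m,z) for z in (55,62)])
f=F["top"];im=f["color"].astype(int)
sub=np.zeros(im.shape[:2],bool);sub[190:245,300:405]=1
for t in (150,165,180):
  m=(im.min(2)>t)&sub
  for a,c,mm in blobs(m,300): 
    re=fit(f,mm,22);print(t,a,c.round(1),re)
k=(im.max(2)<50)&sub; 
for a,c,mm in blobs((im.max(2)<60)&sub,20): print('blk',a,c.round(1),fit(f,mm,139))
v=cv2.resize(f["color"][170:250,240:410],None,fx=4.5,fy=4.5,interpolation=cv2.INTER_CUBIC);cv2.imwrite("pics/c1.png",v)
E
```

```text
top 241 [260.9 187.9] [((647.8480224609375, 140.931640625), (45.01426696777344, 43.75253677368164), 89.34423828125), ((645.6292724609375, 140.0349884033203), (44.756832122802734, 43.50226593017578), 89.34416961669922)]
top 194 [382.8 214.6] [((572.6522827148438, -173.81065368652344), (43.99470520019531, 45.60140609741211), 88.21295166015625), ((570.8635864257812, -172.9072265625), (43.74309158325195, 45.340553283691406), 88.21296691894531)]
side 155 [337.5 212.4] [((649.1800537109375, 139.9709014892578), (58.47544860839844, 44.49827194213867), 61.06747817993164), ((644.4324340820312, 132.1582489013672), (58.02223205566406, 44.153385162353516), 61.067405700683594)]
side 256 [373.  287.8] [((576.2492065429688, -165.8727569580078), (55.07106399536133, 47.573875427246094), 62.847286224365234), ((572.0667724609375, -171.3149871826172), (54.644229888916016, 47.20518493652344), 62.8476448059082)]
150 842 [326.  215.3] ((581.349853515625, -29.83190155029297), (80.53606414794922, 90.54938507080078), 85.02023315429688)
150 677 [371.3 219.9] ((570.7075805664062, -156.3094940185547), (98.83929443359375, 89.95259094238281), 85.2529067993164)
blk 155 [354.5 206.3] ((572.1312866210938, -95.92806243896484), (12.129035949707031, 82.79745483398438), 88.60265350341797)
```

View pics/c1.png

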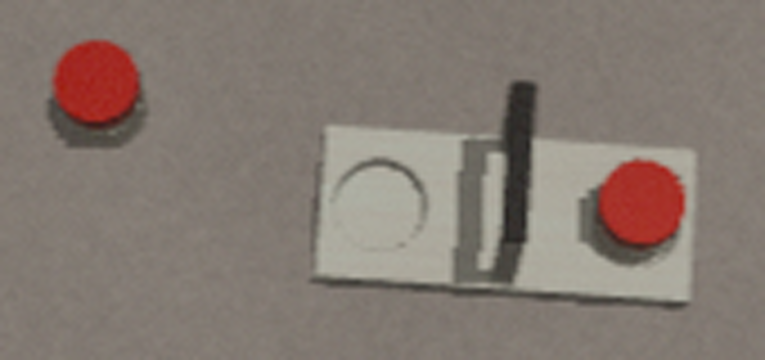

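>>> send_rows(targets=[-0.546, -0.255, 0.05, 0, 0, 1.274, 1, -0.546, -0.255, 0.05, 0, 0, 1.274, 1, -0.546, -0.255, 0.05, 0, 0, 1.274, 1, -0.546, -0.255, 0.05, 0, 0, 1.274, 1, -0.546, -0.255, 0.05, 0, 0, 1.274, 1, -0.546, -0.255, 0.05, 0, 0, 1.274, 1, -0.546, -0.255, 0.05, 0, 0, 1.274, 1, -0.546, -0.255, 0.05, 0, 0, 1.274, 1, -0.546, -0.255, 0.05, 0, 0, 1.274, 1, -0.546, -0.255, 0.05, 0, 0, 1.274, 1, -0.546, -0.255, 0.05, 0, 0, 1.274, 1, -0.546, -0.255, 0.05, 0, 0, 1.274, 1])

```text
clock: 1.2
eef_pos: [574.6, 213.7, 208.5]
tcp_rot: [-3.142, -0.0, 1.483]
contact_force: [1.5, 1.2, -0.1]
opening: 0.997
grasp_force: 0.0
```

>>> send_rows(targets=[-0.065, 0.074, 0.008, 0, 0, 0, 1, -0.065, 0.074, 0.008, 0, 0, 0, 1, -0.065, 0.074, 0.008, 0, 0, 0, 1, -0.065, 0.074, 0.008, 0, 0, 0, 1, -0.065, 0.074, 0.008, 0, 0, 0, 1, -0.065, 0.074, 0.008, 0, 0, 0, 1])

```text
clock: 1.7
eef_pos: [640.7, 145.2, 200.4]
tcp_rot: [-3.14, -0.0, 1.485]
contact_force: [-1.3, 0.2, -0.4]
opening: 0.999
grasp_force: 0.0
```

```bash
python3 - <<'E'
from h import *
print(r.sense()['eef_pos'],r.sense()['tcp_rot'])
f=cams.grab_frame("wrist");cv2.imwrite("pics/w1.png",f["color"]);print({k:f[k] for k in f if k!="color"})
for a,c,m in blobs(red(f["color"])): print(a,c.round(1),fit(f,m,62))
E
```

```text
[640.69985709 145.17528433 200.39373965] [-3.14046311e+00 -1.06273509e-04  1.48499815e+00]
{'fx': 375.2404527977081, 'fy': 375.2404527977081, 'cx': 319.50466118996786, 'cy': 236.1634942421166, 'xyz': array([648.93314244, 228.31578468, 324.22736818]), 'attitude': array([ 2.81176785e+00,  9.98804252e-04, -8.50443223e-02])}
3293 [331.  228.8] ((650.0239868164062, 143.11636352539062), (48.3188591003418, 48.21818923950195), 40.18653869628906)
```

View pics/w1.png

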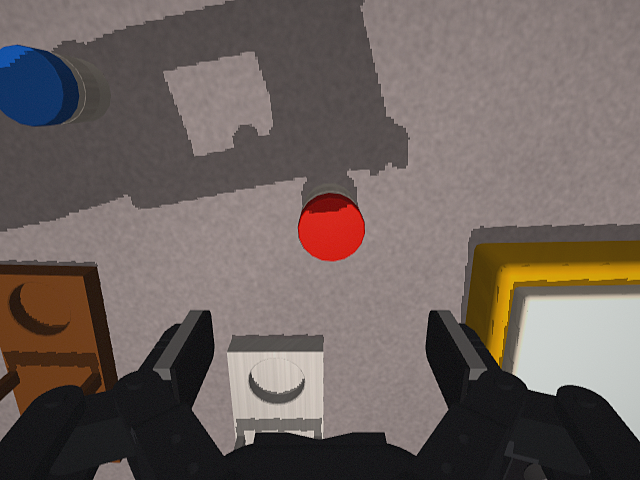

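The wrist view shows the red lid at (331,229), the empty pocket at (276,382) and the fingers clear of everything. I'm descending over the jar.

>>> send_rows(targets=[-0.0024, 0.009, 0.03, 0, 0, 0, 1, -0.0024, 0.009, 0.06, 0, 0, 0, 1, -0.0024, 0.009, 0.09, 0, 0, 0, 1, -0.0024, 0.009, 0.115, 0, 0, 0, 1, -0.0024, 0.009, 0.135, 0, 0, 0, 1, -0.0024, 0.009, 0.147, 0, 0, 0, 1, -0.0024, 0.009, 0.152, 0, 0, 0, 1, -0.0024, 0.009, 0.152, 0, 0, 0, 1, -0.0024, 0.009, 0.152, 0, 0, 0, 1])

```text
clock: 2.5
eef_pos: [650.9, 141.9, 49.7]
tcp_rot: [3.14, -0.0, 1.485]
contact_force: [0.4, -0.5, 1.2]
opening: 1.0
grasp_force: 0.0
```

>>> send_rows(targets=[0, 0, 0, 0, 0, 0, 0.3, 0, 0, 0, 0, 0, 0, 0.1, 0, 0, 0, 0, 0, 0, -0.1, 0, 0, 0, 0, 0, 0, -0.3, 0, 0, 0, 0, 0, 0, -0.5, 0, 0, 0, 0, 0, 0, -1, 0, 0, 0, 0, 0, 0, -1, 0, 0, 0, 0, 0, 0, -1, 0, 0, 0, 0, 0, 0, -1, 0, 0, 0, 0, 0, 0, -1], grip_force=30)

```text
clock: 3.33
eef_pos: [651.0, 141.3, 49.9]
tcp_rot: [3.14, -0.001, 1.485]
contact_force: [-1.7, 0.6, 5.5]
opening: 0.573
grasp_force: 30.1
```

>>> send_rows(targets=[0, 0, -0.005, 0, 0, 0, -1, 0, 0, -0.02, 0, 0, 0, -1, 0, 0, -0.045, 0, 0, 0, -1, 0, 0, -0.07, 0, 0, 0, -1, 0, 0, -0.09, 0, 0, 0, -1, 0, 0, -0.1, 0, 0, 0, -1, 0, 0, -0.1, 0, 0, 0, -1, 0, 0, -0.1, 0, 0, 0, -1])

```text
clock: 4.0
eef_pos: [650.3, 141.2, 148.6]
tcp_rot: [3.141, -0.0, 1.485]
contact_force: [-1.3, -0.5, -1.8]
opening: 0.576
grasp_force: 31.5
```

```bash
python3 - <<'E'
from h import *
s=r.sense();print(s['eef_pos'],s['tcp_rot'],s['opening'],s['contact_force'])
f=cams.grab_frame("wrist");cv2.imwrite("pics/w2.png",f["color"]);print(f['xyz'],f['attitude'])
t=s['eef_pos'][2]
for a,c,m in blobs(red(f["color"])):
    ys,xs=np.nonzero(m);print(a,c.round(1),xs.min(),xs.max(),ys.min(),ys.max(),fit(f,m,t+12))
E
```

```text
[650.29839074 141.18186556 148.59648103] [ 3.14122262e+00 -8.27106293e-05  1.48474926e+00] 0.5755434087069686 [-1.34960487 -0.47621967 -1.79383583]
[658.36713106 224.34225629 272.42862278] [ 2.81173441e+00 -5.14782828e-04 -8.52964702e-02]
14508 [319.2 342.5] 251 388 272 408 ((650.3792114257812, 145.44361877441406), (48.87865447998047, 55.011207580566406), 21.514036178588867)
```

View pics/w2.png

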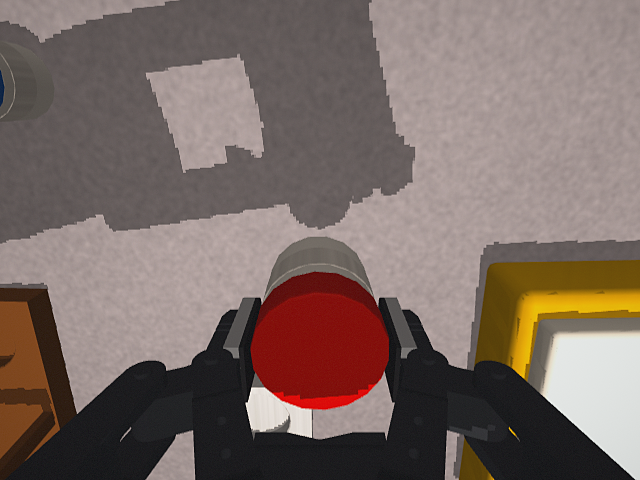

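The wrist view shows the jar held upright between the pads, with the lid at columns 251–388 and rows 293–408. It's centred. I'm moving above the carrier with the camera over the empty pocket to measure it.

>>> send_rows(targets=[-0.015, -0.003, -0.02, 0, 0, 0, -1, -0.04, -0.008, -0.045, 0, 0, 0, -1, -0.07, -0.013, -0.065, 0, 0, 0, -1, -0.1, -0.018, -0.076, 0, 0, 0, -1, -0.13, -0.023, -0.076, 0, 0, 0, -1, -0.16, -0.028, -0.076, 0, 0, 0, -1, -0.19, -0.033, -0.076, 0, 0, 0, -1, -0.215, -0.037, -0.076, 0, 0, 0, -1, -0.23, -0.039, -0.076, 0, 0, 0, -1, -0.235, -0.04, -0.076, 0, 0, 0, -1, -0.235, -0.04, -0.076, 0, 0, 0, -1, -0.235, -0.04, -0.076, 0, 0, 0, -1])

```text
clock: 5.05
eef_pos: [590.1, -88.9, 223.7]
tcp_rot: [-3.14, -0.001, 1.484]
contact_force: [0.5, -0.1, -1.1]
opening: 0.576
grasp_force: 31.7
```

```bash
python3 - <<'E'
from h import *
s=r.sense();print(s['eef_pos'],s['tcp_rot'],s['opening'])
f=cams.grab_frame("wrist");cv2.imwrite("pics/w3.png",f["color"]);print(f['xyz'],f['attitude'])
np.save("pics/w3.npy",np.r_[f['fx'],f['fy'],f['cx'],f['cy'],f['xyz'],f['attitude']])
E
```

```text
[590.09143633 -88.93198754 223.65182788] [-3.14010716e+00 -5.41092606e-04  1.48427694e+00] 0.5757041946893905
[598.42642877  -5.84544137 347.52041593] [ 2.81215215e+00  1.35657612e-03 -8.57277243e-02]
```

View pics/w3.png

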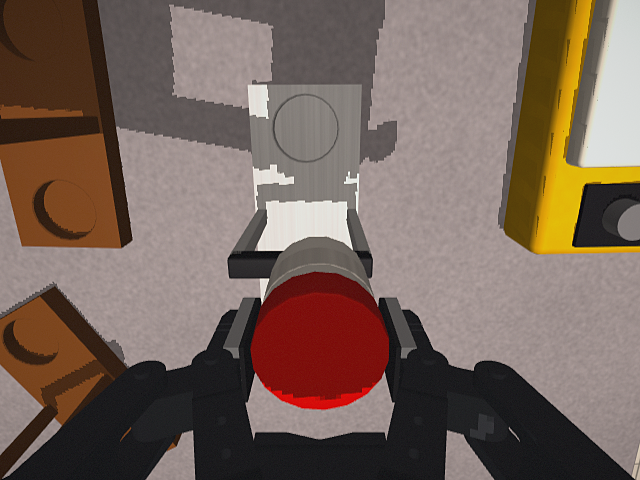

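The wrist view shows the pocket rim circle at about (306,128), the plate's end edge from (248,85) to (362,84), the bar at about (300,262), and the lid in hand.

```bash
python3 - <<'E'
from h import *
v=np.load("pics/w3.npy");f=dict(fx=v[0],fy=v[1],cx=v[2],cy=v[3],xyz=v[4:7],attitude=v[7:])
im=cv2.imread("pics/w3.png");g=cv2.cvtColor(im,cv2.COLOR_BGR2GRAY)
# rim: darkest pixel on radial lines about the pocket
c0=np.array([306.,128.]);pts=[]
gb=g.astype(np.float32)
for a in np.linspace(0,2*np.pi,72,endpoint=False):
    q=[c0+t*np.array([np.cos(a),np.sin(a)]) for t in np.arange(28,40,.5)]
    val=[cv2.getRectSubPix(gb,(1,1),tuple(map(float,p)))[0,0] for p in q]
    i=int(np.argmin(val)); pts.append(q[i])
P=cast(f,np.array(pts),22)[:,:2]
A=np.c_[2*P,np.ones(len(P))]
for _ in range(4):
    x=np.linalg.lstsq(A,(A[:,:2]**2).sum(1)/4,rcond=None)[0];rad=np.sqrt(x[2]+x[:2]@x[:2])
    e=np.hypot(*(A[:,:2]/2-x[:2]).T)-rad;A=A[abs(e)<max(1.0,1.5*e.std())]
print("pocket",x[:2],"r",rad,len(A))
E=cast(f,[[248,85],[362,84]],22);print("end edge",E, "len",np.linalg.norm(E[0]-E[1]),"mid",E.mean(0))
d=E[1]-E[0];print("caddy y yaw deg",np.degrees(np.arctan2(d[1],d[0])))
# plate side edges: ys 100..180
for z,row in((22,100),(22,160)):
    m=g[row].astype(int);print(row,[ (i,m[i]) for i in list(range(240,262))],[ (i,m[i]) for i in range(350,370)])
# handle bar
b=(im.max(2)<60);b[:225]=0;b[300:]=0;b[:,:220]=0;b[:,380:]=0;
bl=sorted(blobs(b),key=lambda t:-t[0])[:2]
for a,c,m in bl:
    ys,xs=np.nonzero(m);print('bar',a,c.round(1),xs.min(),xs.max(),ys.min(),ys.max())
print("bar ends top z139",cast(f,[[229,251],[372,251],[229,263],[372,263]],139).round(1))
t=223.65
p,Rt=np.array([590.09,-88.93,t]),Rm([-3.1401,-.0005,1.4843])
for row in(293,350.5,408):
    w=cast(f,[[319.5,row]],t+12.1)[0];print("lid",row,w.round(1),(Rt.T@(w-p)).round(1))
E
```

```text
pocket [584.85379726 -21.14147011] r 26.88383428942887 72
end edge [[542.05808468  16.50428519  22.        ]
 [633.62876091   9.3787203   22.        ]] len 91.84749545021772 mid [587.8434228   12.94150275  22.        ]
caddy y yaw deg -4.449500169673305
100 [(240, np.int64(159)), (241, np.int64(154)), (242, np.int64(154)), (243, np.int64(152)), (244, np.int64(150)), (245, np.int64(150)), (246, np.int64(149)), (247, np.int64(143)), (248, np.int64(189)), (249, np.int64(229)), (250, np.int64(223)), (251, np.int64(221)), (252, np.int64(222)), (253, np.int64(223)), (254, np.int64(225)), (255, np.int64(223)), (256, np.int64(221)), (257, np.int64(221)), (258, np.int64(223)), (259, np.int64(222)), (260, np.int64(223)), (261, np.int64(225))] [(350, np.int64(131)), (351, np.int64(130)), (352, np.int64(129)), (353, np.int64(128)), (354, np.int64(129)), (355, np.int64(128)), (356, np.int64(129)), (357, np.int64(131)), (358, np.int64(126)), (359, np.int64(130)), (360, np.int64(134)), (361, np.int64(101)), (362, np.int64(84)), (363, np.int64(85)), (364, np.int64(84)), (365, np.int64(83)), (366, np
[... 631 characters left out ...]
 (353, np.int64(128)), (354, np.int64(127)), (355, np.int64(132)), (356, np.int64(131)), (357, np.int64(129)), (358, np.int64(137)), (359, np.int64(118)), (360, np.int64(87)), (361, np.int64(88)), (362, np.int64(81)), (363, np.int64(163)), (364, np.int64(153)), (365, np.int64(152)), (366, np.int64(152)), (367, np.int64(156)), (368, np.int64(160)), (369, np.int64(113))]
bar 1226 [251.7 263.6] 228 282 251 277
bar 257 [365.7 261.2] 354 372 250 277
bar ends top z139 [[537.5 -81.6 139. ]
 [622.4 -88.8 139. ]
 [536.3 -89.2 139. ]
 [622.1 -96.6 139. ]]
lid 293 [593.3 -63.8 235.8] [ 25.3   1.  -12.1]
lid 350.5 [591.4 -86.2 235.8] [  2.8   1.  -12.1]
lid 408 [ 589.2 -111.4  235.8] [-22.5   1.  -12.1]
```

>>> send_rows(targets=[0.015, -0.003, 0, 0, 0, 0, -1, 0.035, -0.006, 0, 0, 0, 0, -1, 0.053, -0.009, 0, 0, 0, 0, -1, 0.063, -0.011, 0.01, 0, 0, 0, -1, 0.065, -0.0113, 0.035, 0, 0, 0, -1, 0.065, -0.0113, 0.065, 0, 0, 0, -1, 0.065, -0.0113, 0.09, 0, 0, 0, -1, 0.065, -0.0113, 0.112, 0, 0, 0, -1, 0.065, -0.0113, 0.128, 0, 0, 0, -1, 0.065, -0.0113, 0.137, 0, 0, 0, -1, 0.065, -0.0113, 0.138, 0, 0, 0, -1, 0.065, -0.0113, 0.138, 0, 0, 0, -1])

```text
clock: 6.1
eef_pos: [584.5, -23.1, 86.2]
tcp_rot: [-3.141, 0.0, 1.486]
contact_force: [0.0, -0.7, -1.3]
opening: 0.574
grasp_force: 31.8
```

```bash
python3 - <<'E'
from h import *
s=r.sense();print(s['eef_pos'],s['tcp_rot'],s['contact_force'])
f=cams.grab_frame("side");a,b=proj(f,[[585,-21,40]])[0].astype(int)
v=cv2.resize(f["color"][b-70:b+70,a-90:a+90],None,fx=4,fy=4,interpolation=cv2.INTER_CUBIC);cv2.imwrite("pics/s2.png",v)
print(a,b)
E
```

```text
[584.51394689 -23.11605954  86.2440441 ] [-3.14071560e+00  1.67244831e-05  1.48550323e+00] [ 0.03292621 -0.66860049 -1.34987592]
346 256
```

View pics/s2.png

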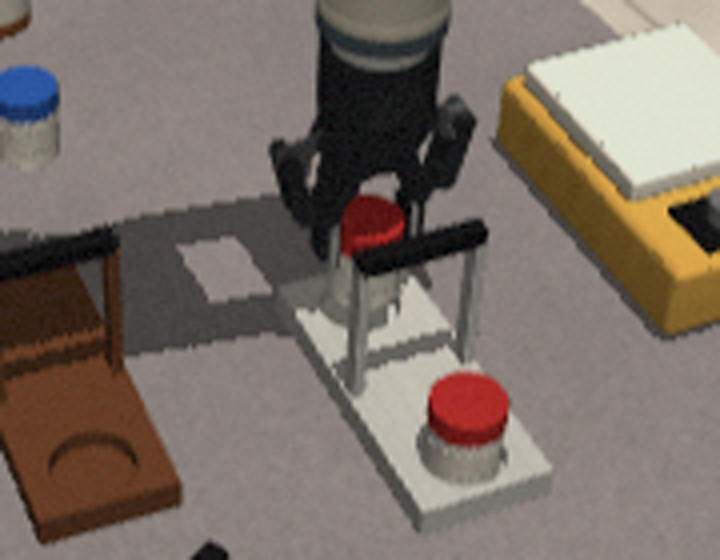

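The side crop shows the jar upright over the empty pocket, between the handle and the plate's end. I'm lowering it slowly.

>>> send_rows(targets=[0, 0, 0.004, 0, 0, 0, -1, 0, 0, 0.008, 0, 0, 0, -1, 0, 0, 0.012, 0, 0, 0, -1, 0, 0, 0.015, 0, 0, 0, -1, 0, 0, 0.018, 0, 0, 0, -1, 0, 0, 0.02, 0, 0, 0, -1, 0, 0, 0.02, 0, 0, 0, -1])

```text
clock: 6.73
eef_pos: [584.4, -23.7, 66.1]
tcp_rot: [-3.141, 0.0, 1.485]
contact_force: [-0.2, 0.4, -0.8]
opening: 0.577
grasp_force: 31.8
```

>>> send_rows(targets=[0, 0, 0.002, 0, 0, 0, -1, 0, 0, 0.004, 0, 0, 0, -1, 0, 0, 0.006, 0, 0, 0, -1, 0, 0, 0.007, 0, 0, 0, -1, 0, 0, 0.007, 0, 0, 0, -1])

```text
clock: 7.15
eef_pos: [584.5, -23.7, 59.4]
tcp_rot: [-3.141, 0.0, 1.485]
contact_force: [-0.6, 0.3, -1.4]
opening: 0.576
grasp_force: 31.8
```

>>> send_rows(targets=[0, 0, 0.001, 0, 0, 0, -1, 0, 0, 0.0015, 0, 0, 0, -1, 0, 0, 0.0015, 0, 0, 0, -1, 0, 0, 0.0015, 0, 0, 0, -1])

```text
clock: 7.48
eef_pos: [584.7, -23.7, 58.2]
tcp_rot: [3.142, -0.0, 1.485]
contact_force: [-0.2, -0.8, -1.6]
opening: 0.576
grasp_force: 31.8
```

>>> send_rows(targets=[0, 0, 0, 0, 0, 0, 0.2, 0, 0, 0, 0, 0, 0, 0.3, 0, 0, 0, 0, 0, 0, 0.5, 0, 0, 0, 0, 0, 0, 0.7, 0, 0, 0, 0, 0, 0, 0.9, 0, 0, 0, 0, 0, 0, 1, 0, 0, 0, 0, 0, 0, 1])

```text
clock: 8.07
eef_pos: [584.7, -23.7, 58.2]
tcp_rot: [3.142, -0.0, 1.485]
contact_force: [-0.3, -0.4, -0.2]
opening: 1.0
grasp_force: 0.0
```

>>> send_rows(targets=[0, 0, -0.01, 0, 0, 0, 1, 0, 0, -0.03, 0, 0, 0, 1, 0, 0, -0.055, 0, 0, 0, 1, 0, 0, -0.085, 0, 0, 0, 1, 0, 0, -0.115, 0, 0, 0, 1, 0, 0, -0.145, 0, 0, 0, 1, 0, 0, -0.165, 0, 0, 0, 1, 0, 0, -0.172, 0, 0, 0, 1, 0, 0, -0.172, 0, 0, 0, 1])

```text
clock: 8.82
eef_pos: [585.7, -23.7, 232.6]
tcp_rot: [3.137, -0.0, 1.485]
contact_force: [-0.5, 0.1, -0.6]
opening: 1.002
grasp_force: 0.0
```

```bash
python3 - <<'E'
from h import *
s=r.sense();print(s['eef_pos'],s['tcp_rot'])
f=cams.grab_frame("wrist");cv2.imwrite("pics/w4.png",f["color"]);print(f['xyz'])
g=cams.grab_frame("top");im=g["color"]
for a,c,m in blobs(red(im)): print(a,c.round(1),fit(g,m,70)[0])
g=cams.grab_frame("side");a,b=346,256
sv=cv2.resize(g["color"][b-70:b+70,a-90:a+90],None,fx=3,fy=3,interpolation=cv2.INTER_CUBIC)
for a,c,m in blobs(red(g["color"])): print(a,c.round(1),fit(g,m,70)[0])
w=f["color"][:,100:540];w=cv2.resize(w,(385,420))
cv2.imwrite("pics/m4.png",np.hstack([sv[:, 130:540],w]))
E
```

```text
[585.70706769 -23.73038563 232.63167166] [ 3.13748427e+00 -1.84900037e-04  1.48478703e+00]
[593.31340854  59.43440966 356.45836144]
194 [382.4 214.1] (568.4635620117188, -171.67739868164062)
83 [343.4 248. ] (574.5211181640625, -18.205690383911133)
259 [372.9 287.8] (567.3292236328125, -177.54815673828125)
```

View pics/m4.png

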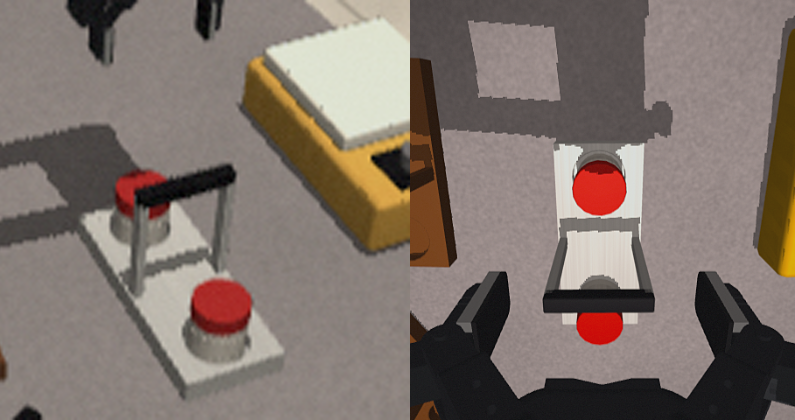

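Both jars stand upright in the pockets at the same height, and the carrier has not moved. The bar is seen at about rows 330–355 of the wrist frame. Next I measure the bar.

```bash
python3 - <<'E'
from h import *
f=cams.grab_frame("wrist");im=f["color"]
for a,c,m in blobs(red(im)):
    print('lid',a,c.round(1),fit(f,m,70)[:2])
b=(im.max(2)<70);b[:310]=0;b[375:]=0;b[:,:235]=0;b[:,400:]=0
m=max(blobs(b),key=lambda t:t[0])[2];ys,xs=np.nonzero(m);print(xs.min(),xs.max(),ys.min(),ys.max())
g=im.max(2)
for c in(270,300,340,365): print(c,g[322:362,c].tolist())
lo=[ys[xs==c].max()+.5 for c in range(270,366)];
L=np.polyfit(range(270,366),lo,1)
e=cast(f,[[xs.min(),np.polyval(L,xs.min())],[xs.max()+1,np.polyval(L,xs.max()+1)]],139);print("far top edge",e.round(1),e.mean(0).round(1),np.degrees(np.arctan2(*(e[1]-e[0])[1::-1])))
E
```

```text
lid 2916 [320.1 217.1] ((585.0897216796875, -22.08431625366211), (48.08258819580078, 48.37580490112305))
lid 1620 [319.9 376.9] ((572.0248413085938, -174.48272705078125), (38.920143127441406, 47.62784957885742))
255 384 310 368
270 [86, 84, 82, 73, 69, 66, 67, 68, 70, 68, 72, 64, 25, 22, 21, 17, 19, 23, 22, 13, 18, 21, 26, 30, 39, 41, 38, 37, 36, 38, 38, 36, 37, 36, 36, 37, 35, 35, 17, 99]
300 [216, 217, 222, 232, 209, 108, 102, 90, 87, 91, 94, 84, 28, 21, 22, 23, 19, 18, 17, 23, 15, 19, 29, 30, 39, 38, 39, 38, 37, 38, 38, 36, 38, 38, 36, 37, 38, 36, 35, 137]
340 [214, 223, 199, 106, 114, 113, 99, 89, 89, 91, 97, 84, 8, 21, 21, 17, 21, 25, 19, 26, 21, 21, 22, 31, 38, 40, 41, 38, 38, 38, 37, 38, 38, 34, 35, 35, 38, 36, 41, 145]
365 [43, 89, 146, 161, 201, 220, 211, 194, 193, 192, 201, 178, 0, 17, 23, 23, 18, 22, 24, 18, 19, 20, 28, 34, 39, 37, 40, 38, 41, 39, 38, 38, 35, 38, 37, 35, 33, 30, 37, 108]
far top edge [[ 534.2  -98.8  139. ]
 [ 622.2 -106.4  139. ]] [ 578.2 -102.6  139. ] -4.928312173680636
```

>>> send_rows(targets=[-0.01, 0, 0, 0, 0, -0.12, 1, -0.025, 0, 0, 0, 0, -0.24, 1, -0.04, 0, 0, 0, 0, -0.36, 1, -0.055, 0, 0, 0, 0, -0.48, 1, -0.065, 0, 0, 0, 0, -0.6, 1, -0.0726, -0.0005, 0.01, 0, 0, -0.72, 1, -0.0726, -0.0005, 0.02, 0, 0, -0.84, 1, -0.0726, -0.0005, 0.03, 0, 0, -0.96, 1, -0.0726, -0.0005, 0.031, 0, 0, -1.08, 1, -0.0726, -0.0005, 0.031, 0, 0, -1.2, 1, -0.0726, -0.0005, 0.031, 0, 0, -1.32, 1, -0.0726, -0.0005, 0.031, 0, 0, -1.44, 1])

```text
clock: 10.02
eef_pos: [577.0, -95.9, 197.3]
tcp_rot: [-3.141, -0.003, 2.931]
contact_force: [-0.3, -0.3, -0.3]
opening: 0.999
grasp_force: 0.0
```

>>> send_rows(targets=[0, 0, 0, 0, 0, -0.08, 1, 0, 0, 0, 0, 0, -0.135, 1, 0, 0, 0, 0, 0, -0.135, 1, 0, 0, 0, 0, 0, -0.135, 1])

```text
clock: 10.35
eef_pos: [577.3, -95.9, 197.8]
tcp_rot: [3.141, -0.002, 3.058]
contact_force: [0.6, 0.2, 1.5]
opening: 0.997
grasp_force: 0.0
```

```bash
python3 - <<'E'
from h import *
p,T=rig_now();print(p,r.sense()['tcp_rot'])
f=cams.grab_frame("wrist");cv2.imwrite("pics/w5.png",f["color"])
print(f['xyz'],proj(f,[[579,-96,139],[579+44,-99.6,139],[579-44,-92.4,139]]).round(1))
print("shift to bar", T.T@(np.array([579,-96,132])-p))
E
```

```text
[577.31661666 -95.88369041 197.84646345] [ 3.14141919e+00 -2.17094312e-03  3.05788775e+00]
[495.12489166 -89.12882679 321.84569377] [[319.5 274.9]
 [319.6 345.5]
 [319.4 193.6]]
shift to bar [-1.83015861e+00  1.34190507e-02  6.58426488e+01]
```

View pics/w5.png

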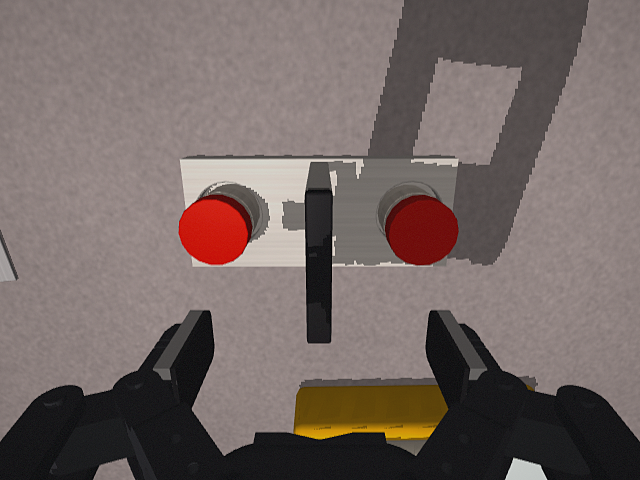

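The wrist view shows the bar spanning (319,190)–(319,343), as predicted, between the open fingers, with both jars seated alike. I'm descending, then gripping.

>>> send_rows(targets=[-0.0018, 0, 0.015, 0, 0, 0, 1, -0.0018, 0, 0.03, 0, 0, 0, 1, -0.0018, 0, 0.045, 0, 0, 0, 1, -0.0018, 0, 0.057, 0, 0, 0, 1, -0.0018, 0, 0.064, 0, 0, 0, 1, -0.0018, 0, 0.067, 0, 0, 0, 1, -0.0018, 0, 0.067, 0, 0, 0, 1, -0.0018, 0, 0.067, 0, 0, 0, 1])

```text
clock: 11.07
eef_pos: [580.0, -96.2, 132.5]
tcp_rot: [-3.142, 0.0, 3.059]
contact_force: [0.2, -0.2, 0.1]
opening: 0.997
grasp_force: 0.0
```

>>> send_rows(targets=[0, 0, 0, 0, 0, 0, 0, 0, 0, 0, 0, 0, 0, -0.3, 0, 0, 0, 0, 0, 0, -0.4, 0, 0, 0, 0, 0, 0, -0.5, 0, 0, 0, 0, 0, 0, -0.55, 0, 0, 0, 0, 0, 0, -0.6, 0, 0, 0, 0, 0, 0, -0.65, 0, 0, 0, 0, 0, 0, -0.7, 0, 0, 0, 0, 0, 0, -1, 0, 0, 0, 0, 0, 0, -1, 0, 0, 0, 0, 0, 0, -1, 0, 0, 0, 0, 0, 0, -1], grip_force=30)

```text
clock: 12.07
eef_pos: [579.8, -96.4, 132.3]
tcp_rot: [-3.141, 0.0, 3.06]
contact_force: [0.5, -2.6, 3.0]
opening: 0.159
grasp_force: 29.6
```

>>> send_rows(targets=[0, 0, 0, 0, 0, 0, -1, 0, 0, 0, 0, 0, 0, -1, 0, 0, 0, 0, 0, 0, -1, 0, 0, 0, 0, 0, 0, -1], grip_force=90)

```text
clock: 12.4
eef_pos: [579.8, -96.4, 132.4]
tcp_rot: [-3.141, 0.0, 3.06]
contact_force: [-1.2, -3.2, 5.0]
opening: 0.144
grasp_force: 88.2
```

>>> send_rows(targets=[0, 0, -0.001, 0, 0, 0, -1, 0, 0, -0.003, 0, 0, 0, -1, 0, 0, -0.006, 0, 0, 0, -1, 0, 0, -0.01, 0, 0, 0, -1, 0, 0, -0.015, 0, 0, 0, -1, 0, 0, -0.02, 0, 0, 0, -1, 0, 0, -0.025, 0, 0, 0, -1, 0, 0, -0.03, 0, 0, 0, -1, 0, 0, -0.035, 0, 0, 0, -1, 0, 0, -0.038, 0, 0, 0, -1, 0, 0, -0.04, 0, 0, 0, -1, 0, 0, -0.04, 0, 0, 0, -1])

```text
clock: 13.4
eef_pos: [580.0, -96.2, 172.7]
tcp_rot: [-3.142, 0.001, 3.06]
contact_force: [0.5, 0.3, -6.0]
opening: 0.148
grasp_force: 87.7
```

```bash
python3 - <<'E'
from h import *
s=r.sense();print(s['eef_pos'],s['tcp_rot'],s['wrist_torque'],s['contact_force'])
f=cams.grab_frame("side")
v=cv2.resize(f["color"][170:330,260:460],(800,600),interpolation=cv2.INTER_CUBIC);cv2.imwrite("pics/s5.png",v)
f=cams.grab_frame("wrist");cv2.imwrite("pics/w6.png",f["color"])
E
```

```text
[579.95606447 -96.18039174 172.70706045] [-3.14153300e+00  7.40066895e-04  3.05977242e+00] [ 0.01925285 -0.02205993 -0.0478335 ] [ 0.48097801  0.31519876 -6.02718432]
```

View pics/s5.png

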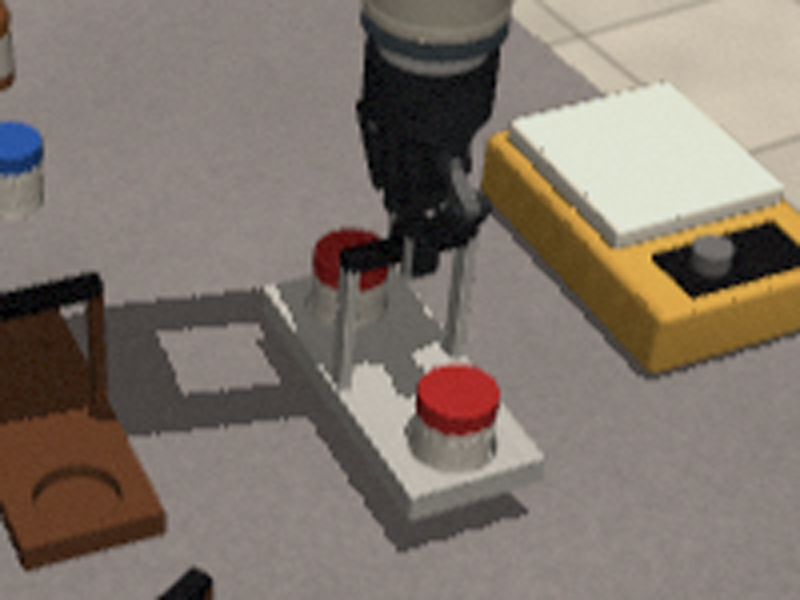

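The carrier is 40 mm up and looks level, both jars are in, and the 6 N load matches. I'm lifting on.

>>> send_rows(targets=[0, 0, -0.003, 0, 0, 0, -1, 0, 0, -0.009, 0, 0, 0, -1, 0, 0, -0.018, 0, 0, 0, -1, 0, 0, -0.029, 0, 0, 0, -1, 0, 0, -0.04, 0, 0, 0, -1, 0, 0, -0.051, 0, 0, 0, -1, 0, 0, -0.062, 0, 0, 0, -1, 0, 0, -0.073, 0, 0, 0, -1, 0, 0, -0.083, 0, 0, 0, -1, 0, 0, -0.091, 0, 0, 0, -1, 0, 0, -0.096, 0, 0, 0, -1, 0, 0, -0.098, 0, 0, 0, -1])

```text
clock: 14.5
eef_pos: [580.1, -96.2, 271.2]
tcp_rot: [-3.142, 0.001, 3.06]
contact_force: [-0.4, -0.2, -6.9]
opening: 0.146
grasp_force: 87.8
```

>>> send_rows(targets=[0, 0, 0, 0, 0, 0, -1, 0, 0, 0, 0, 0, 0, -1, 0, 0, 0, 0, 0, 0, -1, 0, 0, 0, 0, 0, 0, -1, 0, 0, 0, 0, 0, 0, -1, 0, 0, 0, 0, 0, 0, -1, 0, 0, 0, 0, 0, 0, -1, 0, 0, 0, 0, 0, 0, -1])

```text
clock: 15.17
eef_pos: [579.7, -96.1, 270.0]
tcp_rot: [-3.142, -0.0, 3.06]
contact_force: [-1.1, 1.3, -7.0]
opening: 0.143
grasp_force: 87.8
```

```bash
python3 - <<'E'
from h import *
s=r.sense();print(s['eef_pos'],s['tcp_rot'],s['contact_force'],abs(np.array(s['qvel'])).max())
f=cams.grab_frame("side")
v=cv2.resize(f["color"][130:330,240:500],(780,600),interpolation=cv2.INTER_CUBIC);cv2.imwrite("pics/s6.png",v)
E
```

```text
[579.72704573 -96.12883864 270.03955715] [-3.14157865e+00 -1.31439518e-04  3.05978098e+00] [-1.09351216  1.28302465 -7.02456386] 0.0020734985159343274
```

View pics/s6.png

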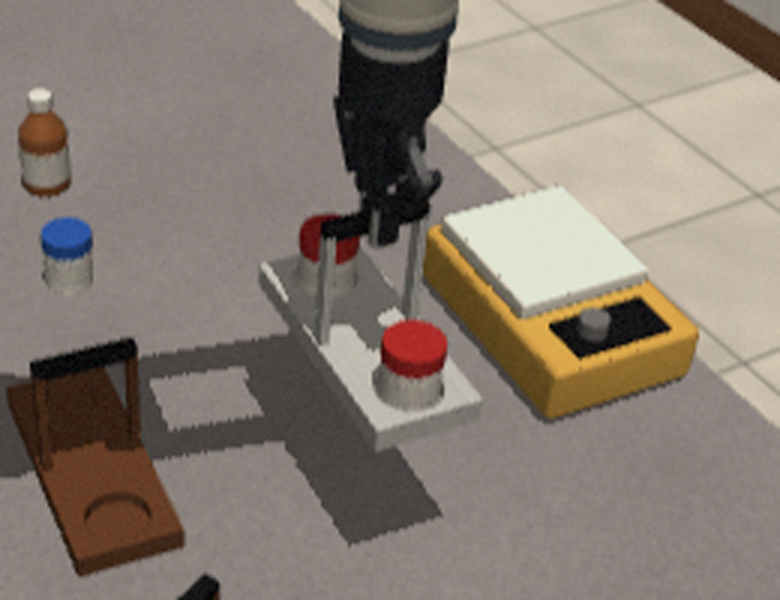

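The side view shows the carrier about 138 mm up, level and still, with both jars seated and the bystanders in place. I'm handing in.

```bash
python3 -c "
from rig import r
print(r.sign_off())"
```

```text
the job is handed in; nothing more can be done
None
```

The job is handed in: the red jar is seated in the empty pocket, and the arm is holding the carrier by its bar about 138 mm up, level and still, with both jars in it.

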